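Fit the matching backplate to an opened radio

ROBOT

A 6-joint arm with a two-finger parallel gripper is mounted at the origin on the work surface; the furniture and walls round the work are solid. World frame = base frame: x ahead of the robot, y to its left, z up, the work surface at z = 0. Lengths are in m, angles in rad, forces in N, time in s.
With the tool pointing down it reaches from about 0.225 to 0.725 m from the base axis. Payload 3.1 kg.
Tool frame: the origin (TCP) lies midway between the tips of the shut fingers; the grasp point (between the pads) lies 19 mm behind it; z points along the fingers, y is the line along which they close (so a half turn about z gives the same grasp; the last joint's range is limited). The gripper opens to 85 mm and grips with 20 to 120 N. Pads are 22 mm wide; open, the fingers measure 114 mm over their backs; the gripper's body (76 mm by 85 mm) begins 54 mm behind the grasp point. The pads swing forward as they close: fully open they stand 13 mm farther back than shut.
Start: joints at [1.17, 0.048, 0.099, 1.622, 0, 1.443], TCP at [0.141, 0.506, 0.231] pointing down, gripper open.
Joint ranges: [-2.91, 2.91], [-0.99, 1.94], [-1.21, 1.42], [-2.12, 2.29], [-1.49, 1.47], [-3.14, 3.14]. Speed limits (rad/s): [2.79, 2.79, 3.14, 3.14, 3.14, 3.14].

INTERFACE

Orientations are given as a rotation vector (axis times angle).
In Python, from station import manip gives the robot as it stands.
- The arm moves only by the shell command python3 -m inch 'ROWS' [OPENING] [FORCE]. ROWS is JSON, a list of rows, each a list of 6 numbers: the shift along the tool's x, y, z in mm, then the turn, a rotation vector about the tool's x, y, z in rad. A call has 1 to 5 rows; each row is the pose to reach, as a shift and turn from the pose commanded when the call began, along the tool's axes at that moment; what a row does not reach only later rows make up. A row lasts 1/12 s, in which the tool goes at most 41.7 mm and 7.16 degrees, less where a joint would pass 70% of its speed; a pose out of reach is approached as far as the arm can. A call with a gripper value outside its range is refused whole. OPENING is the gripper command: -1 is shut, 1 is fully open, values between are in proportion, set as the call begins (- or left out, the last holds). The fingers move at their own pace and stop on an object; FORCE is the grip in N (left out, the last holds). Time passes only in rows, so rows that repeat a pose let the fingers close. It gives the time, the measured TCP pose, the force, the opening and the grip force at its end, in the units of the state.
- manip.sense(): the state, without advancing time (a new reading comes with each control period).
- manip.snapshot(name): name is "scene" or "top" or "wrist"; returns (picture, depth): 420x560x3 uint8, blue, green, red; 420x560 float32, m along the optical axis (not along the pixel's ray), 0 where there is no reading.
- manip.get_calibration(name): a dict with "K" (3x3 intrinsics, pixels), "extrinsics" (4x4, takes a point from world to camera coordinates). Camera axes: x right, y down, z forward; pixel columns grow to the right and rows downward; lengths in m; the calibration is good to about 2 mm. A picture is of the moment at which its call begins: read the wrist's pose just before it. get_calibration takes no time and is no camera call; for the wrist camera it gives the pose at the moment of the call.
- manip.close_job(): hands the job in; it is judged then, once.
The state is a dict: "time": time; "joint_positions": joint angles; "qd": joint speeds; "effort": joint torques, N m; "position": TCP position; "ee_rot": TCP orientation; "force": force on the tool from outside, world axes, zero at the start; "wrist_torque": the same for the moment, N m; "opening": finger opening in m; "finger_force": force on a finger pad.
Only numpy, scipy, OpenCV 4.12 (cv2) and the standard library are available. Lean on these libraries where they do the work, as an engineer would, in place of code of your own. Each camera call takes 0.05 s, during which the arm holds its last target. There are 200 camera calls.

TASK

The grey radio housing lies open with two upright locating posts. Of the two dark steel backplates on the table, take the one whose two holes are spaced to match the posts, lower it over both posts until it lies flush on the housing's rim, and let go only then. Leave the other backplate where it is.

Things in the scene. Friction and masses are not known exactly. Their poses are not given: they have to be found in the camera images.
- housing: Open grey plastic radio housing, fixed, 186 x 106 mm, flat rim top 30 mm high round a pocket. Two white posts at x = +-46 mm, y = 0: 12 mm diameter, tapering from 39 mm height to 6 mm at the tips, 55 mm high. Two black knobs on the +x end. Origin: centre of underside; x along the length, z up. The backplate goes on either way round; seated, its origin is 30 mm above this one.
- plate_near_holes: Loose dark steel radio backplate lying flat, 180 x 100 x 6 mm, about 0.25 kg; two 30 mm round through holes at x = +-46 mm, y = 0 (92 mm apart, the same as the posts). Bright handle bar over its middle: 48 mm along x, 12 mm along y, 26 to 38 mm above the underside. Origin: centre of underside; x along the length, z up; same after a half turn. This is the one that fits.
- plate_far_holes: Loose dark steel radio backplate lying flat, 180 x 100 x 6 mm, about 0.25 kg; two 30 mm round through holes at x = +-70 mm, y = 0 (140 mm apart, near the ends). Bright handle bar over its middle: 48 mm along x, 12 mm along y, 26 to 38 mm above the underside. Origin: centre of underside; x along the length, z up; same after a half turn. It does not fit; leave it alone.

How it is judged:
On the way:
1. the matching backplate is above the posts (z of plate_near_holes in the frame of housing above 0.056 m and horizontal distance between plate_near_holes and housing below 0.04 m).
At the end, for the whole second after the job is handed in: The matching backplate lies level (0.05 rad) and at rest on the rim, both posts through its holes, underside within 3 mm of the rim height, centre within 15 mm and length within 0.27 rad of the housing's (either way round); the other backplate is within 30 mm of its start (z of plate_near_holes in the frame of housing between 0.027 and 0.033 m and horizontal distance between plate_near_holes and housing below 0.015 m and angle between the x axis of plate_near_holes and the x axis of housing, either way round below 0.27 rad and angle between plate_near_holes's own z axis and vertical below 0.05 rad and linear speed of plate_near_holes below 0.02 m/s and distance of plate_far_holes from where it was at the start of the episode below 0.03 m); the robot touches nothing.
It fails at once if the matching backplate is let go over the housing while still more than 15 mm above the rim (horizontal distance between plate_near_holes and housing below 0.06 m and z of plate_near_holes in the frame of housing above 0.045 m and contact force between the fingers and plate_near_holes below 0.05 N).
It fails at once if the other backplate is moved by more than 30 mm (distance of plate_far_holes from where it was at the start of the episode above 0.03 m).
It also fails if it takes over 38 s, if anything falls off the work surface, if the arm or the gripper's body presses on something with over 40 N, if the wrist force passes 120 N, or if a joint passes its speed limit or range.

## Working session

There is one attempt and no reset: what is moved stays moved. The work goes in short steps, Python scripts to look and compute and a shell command to move; the robot and the scene stay as the last step left them, time stands still between calls to the robot, and variables do not carry over. Pictures are saved under pics/ and viewed, at most 10 in all, crops included, and the job is handed in when it is done.

```bash
ls; mkdir -p pics; python3 - <<'E'
from station import manip
import cv2,numpy as np
print(manip.sense())
for n in("top","scene"):
    p,d=manip.snapshot(n); cv2.imwrite(f"pics/{n}0.png",p); np.save(f"pics/{n}0.npy",d)
    c=manip.get_calibration(n); print(n,c)
E
```

```text
pics
{'time': 0.0, 'joint_positions': array([ 1.17019139e+00,  4.87212943e-02,  9.75660981e-02,  1.62199171e+00,
       -1.78252348e-05,  1.44301215e+00]), 'qd': array([-0.00029574, -0.00019897,  0.00012576,  0.00066549, -0.00015574,
        0.0006462 ]), 'effort': array([ 8.07415363e-04, -3.38774550e+01,  3.20019615e+01,  2.00646714e-02,
       -8.47917363e-06, -1.86003341e-06]), 'position': array([0.14122693, 0.50500538, 0.23011657]), 'ee_rot': array([-0.4271366 , -3.11181583,  0.00357081]), 'force': array([-0.03000072,  0.9829806 , -0.64447298]), 'wrist_torque': array([ 0.01813011, -0.01942513, -0.00400586]), 'finger_force': 0.0, 'opening': 0.08531929913179254}
top {'K': array([[408.12087326,   0.        , 280.94956504],
       [  0.        , 408.12087326, 213.59574206],
       [  0.        ,   0.        ,   1.        ]]), 'extrinsics': array([[-0.02134522, -0.99947227, -0.02448593,  0.12378477],
       [-0.99465787,  0.02370375, -0.10046818,  0.46946073],
       [ 0.10099557,  0.02221061, -0.99463892,  0.81987144],
       [ 0.        ,  0.        ,  0.        ,  1.        ]])}
scene {'K': array([[522.78795332,   0.        , 273.01165646],
       [  0.        , 522.78795332, 201.1938214 ],
       [  0.        ,   0.        ,   1.        ]]), 'extrinsics': array([[ 0.84404096, -0.53605035,  0.01564891, -0.33602217],
       [-0.35358332, -0.57820202, -0.73529672,  0.26745644],
       [ 0.40320429,  0.61508735, -0.67756465,  0.93775288],
       [ 0.        ,  0.        ,  0.        ,  1.        ]])}
```

View pics/top0.png

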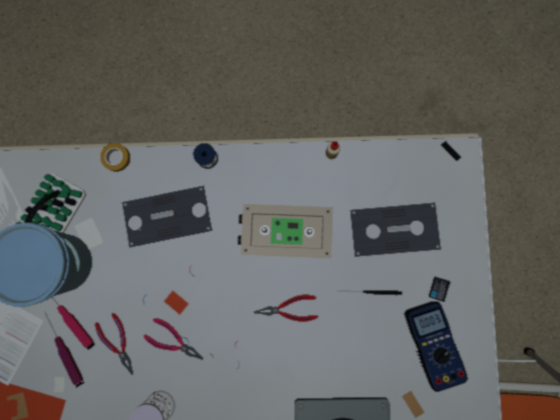

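View pics/scene0.png

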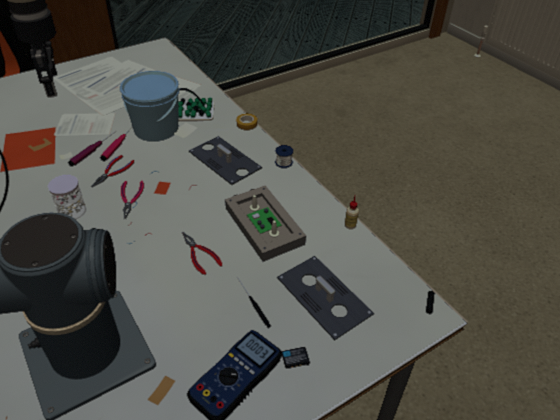

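The top view shows the plate at right (centre about 395,230) with holes at (373,232) and (417,228). Their spacing matches the housing posts at (265,230) and (310,232). The left plate (167,216) has its holes near the ends, so I leave it alone.

```bash
cat > h.py <<'E'
import numpy as np,cv2
def cast(c,uv,z):
    K,E=c["K"],c["extrinsics"];R,t=E[:3,:3],E[:3,3];o=-R.T@t
    uv=np.atleast_2d(uv).astype(float)
    r=np.c_[uv,np.ones(len(uv))]@np.linalg.inv(K).T@R
    return o+r*((z-o[2])/r[:,2:])
def rect(c,m,z):
    "largest blob of mask m, its outline cast onto height z: centre, size, long-axis angle"
    k=max(cv2.findContours(m,cv2.RETR_EXTERNAL,cv2.CHAIN_APPROX_NONE)[0],key=cv2.contourArea)
    P=cast(c,k[:,0],z)[:,:2].astype(np.float32)*1000
    b=cv2.boxPoints(cv2.minAreaRect(P)); e=b[1]-b[0]; f=b[2]-b[1]
    l=e if np.hypot(*e)>np.hypot(*f) else f
    return b.mean(0).round(1),np.hypot(*e).round(1),np.hypot(*f).round(1),round(float(np.arctan2(l[1],l[0])),3)
E
python3 - <<'E'
from station import manip
from h import *
p=cv2.imread("pics/top0.png");d=np.load("pics/top0.npy");c=manip.get_calibration("top")
hsv=cv2.cvtColor(p,cv2.COLOR_BGR2HSV)
def win(m,x0,x1,y0,y1):
    o=np.zeros_like(m);o[y0:y1,x0:x1]=m[y0:y1,x0:x1];return o
dark=(hsv[...,2]<100).astype(np.uint8)*255
print("near",rect(c,win(dark,340,450,195,265),.006)); print("far",rect(c,win(dark,115,220,180,250),.006))
print(p[212,290],p[212,250],p[195,290],p[230,395],p[230,330])
hm=((hsv[...,1]>25)&(hsv[...,2]<215)).astype(np.uint8)*255
print("house",rect(c,win(hm,243,345,195,270),.03))
print("posts",cast(c,[[265,230],[310,232]],.055)*1000)
print("holes",cast(c,[[373,232],[417,228]],.006)*1000)
E
```

```text
near (array([ 436. , -124.3], dtype=float32), np.float32(178.7), np.float32(99.3), -1.507)
far (array([474.9, 357.9], dtype=float32), np.float32(178.8), np.float32(99.6), -1.393)
[111 119 123] [110 119 123] [143 136 130] [117 110 104] [109 118 122]
house (array([436.7, 103.1], dtype=float32), np.float32(100.3), np.float32(180.2), 1.514)
posts [[437.04622176 144.93956999  55.        ]
 [431.03183721  55.61505495  55.        ]]
holes [[ 430.71000406  -78.58828811    6.        ]
 [ 436.99972158 -170.55143641    6.        ]]
```

```bash
cat >> h.py <<'E'
from scipy.spatial.transform import Rotation as Ro
def go(s,x,y,z,a):
    "shift mm and turn in tool axes to reach TCP x,y,z (mm), pointing down, tool y at angle a (mod pi)"
    R=Ro.from_rotvec(s["ee_rot"])
    best=None
    for k in (0,np.pi):
        T=np.array([[np.sin(a+k),np.cos(a+k),0],[-np.cos(a+k),np.sin(a+k),0],[0,0,-1]])
        T[:,0]=np.cross(T[:,1],T[:,2])
        w=(R.inv()*Ro.from_matrix(T)).as_rotvec()
        print("shift",(R.inv().apply(np.array([x,y,z])-s["position"]*1000)).round(1),"turn",w.round(3))
E
python3 - <<'E'
from station import manip
from h import *
s=manip.sense();R=Ro.from_rotvec(s["ee_rot"]).as_matrix();print(R.round(3))
go(s,436,-124,200,-1.507+np.pi/2)
E
```

```text
[[-0.963  0.269 -0.001]
 [ 0.269  0.963 -0.002]
 [ 0.    -0.002 -1.   ]]
shift [-453.4 -526.3   31.2] turn [-2.000e-03  1.000e-03  1.234e+00]
shift [-453.4 -526.3   31.2] turn [-1.000e-03 -2.000e-03 -1.907e+00]
```

```bash
for i in 1 2 3 4; do python3 -m inch '[[-23,-26,1.5,0,0,0],[-45,-53,3,0,0,0],[-68,-79,4.5,0,0,0],[-91,-105,6,0,0,0],[-113,-132,8,0,0,0]]' 0.2; done
python3 -m inch '[[0,0,0,0,0,0.12],[0,0,0,0,0,0.24],[0,0,0,0,0,0.36],[0,0,0,0,0,0.48],[0,0,0,0,0,0.60]]'
python3 -m inch '[[0,0,0,0,0,0.12],[0,0,0,0,0,0.24],[0,0,0,0,0,0.36],[0,0,0,0,0,0.48],[0,0,0,0,0,0.60]]'
python3 - <<'E'
from station import manip
from h import *
s=manip.sense();print(s["joint_positions"].round(2));go(s,436,-124,200,-1.507+np.pi/2)
c=manip.get_calibration("wrist");p,d=manip.snapshot("wrist");cv2.imwrite("pics/w1.png",p);np.save("pics/w1.npy",d)
import pickle;pickle.dump(c,open("pics/w1.pkl","wb"))
E
```

```text
time: 0.52
position: [0.2149, 0.3465, 0.2226]
ee_rot: [-0.426, -3.112, 0.001]
force: [1.0, 0.2, 0.4]
opening: 0.051
finger_force: 0.0
time: 0.93
position: [0.2882, 0.1889, 0.2149]
ee_rot: [0.426, 3.112, 0.0]
force: [0.4, 0.9, 1.0]
opening: 0.0513
finger_force: 0.0
time: 1.35
position: [0.3615, 0.0312, 0.207]
ee_rot: [0.428, 3.112, 0.0]
force: [0.4, 0.9, 0.2]
opening: 0.0514
finger_force: 0.0
time: 1.77
position: [0.4347, -0.1264, 0.1987]
ee_rot: [-0.428, -3.112, -0.001]
force: [0.5, -0.1, 1.3]
opening: 0.051
finger_force: 0.0
time: 2.18
position: [0.4341, -0.1247, 0.1986]
ee_rot: [-1.336, -2.841, -0.0]
force: [0.3, -0.6, -0.2]
opening: 0.0514
finger_force: 0.0
time: 2.6
position: [0.4341, -0.1245, 0.1987]
ee_rot: [-2.116, -2.32, 0.001]
force: [0.1, 1.1, -0.9]
opening: 0.0513
finger_force: 0.0
[-0.43 -0.15 -0.15  1.57 -0.    1.05]
shift [ 0.4  1.9 -1.3] turn [-0.001 -0.001  0.028]
shift [ 0.4  1.9 -1.3] turn [ 1.000e-03 -2.000e-03 -3.113e+00]
```

View pics/w1.png

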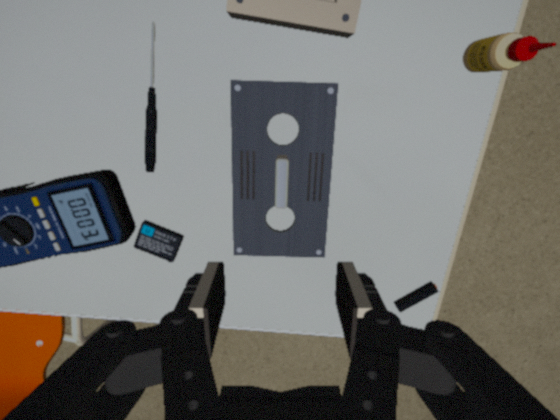

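The wrist view shows the near-holes plate at about (285,168). Its holes are at (283,129) and (280,218), the bar is at (282,183), and the housing edge shows at the top.

```bash
python3 - <<'E'
from station import manip
from h import *
import pickle
c=pickle.load(open("pics/w1.pkl","rb"));p=cv2.imread("pics/w1.png");v=cv2.cvtColor(p,cv2.COLOR_BGR2GRAY)
def win(m,x0,x1,y0,y1):
    o=np.zeros_like(m);o[y0:y1,x0:x1]=m[y0:y1,x0:x1];return o
dark=(v<110).astype(np.uint8)*255
print("plate",rect(c,win(dark,220,350,70,262),.006))
br=cv2.bitwise_not(dark)
n,l,st,ce=cv2.connectedComponentsWithStats(win(br,236,328,90,245))
for i in range(1,n):
    if st[i,4]>150: print(st[i],ce[i].round(1),cast(c,ce[i],.006)[0].round(4),cast(c,ce[i],.038)[0].round(4))
print(v[183,275:290],v[183,255])
hb=win((v>120).astype(np.uint8)*255,270,295,155,207); print("bar",rect(c,hb,.038))
E
```

```text
plate (array([ 435.7, -125.7], dtype=float32), np.float32(179.6), np.float32(99.4), -1.508)
[267 113  32  32 797] [282.5 128.7] [ 0.4327 -0.0789  0.006 ] [ 0.4321 -0.0753  0.038 ]
[ 266  159   29   72 1144] [280.5 199.7] [ 0.4374 -0.1508  0.006 ] [ 0.4364 -0.1404  0.038 ]
[110 132 140 143 142 141 139 141 138 137 137 135 117  89  71] 63
bar (array([ 435.2, -124.4], dtype=float32), np.float32(44.9), np.float32(11.3), -1.508)
```

```bash
python3 -m inch '[[0,1,34,0,0,0.028],[-0.6,1.4,68,0,0,0.028],[-0.6,1.4,102,0,0,0.028],[-0.6,1.4,136,0,0,0.028],[-0.6,1.4,165,0,0,0.028]]'
python3 -m inch '[[0,0,7,0,0,0],[0,0,14,0,0,0],[0,0,20,0,0,0],[0,0,20,0,0,0],[0,0,20,0,0,0]]'
python3 -m inch '[[0,0,0,0,0,0],[0,0,0,0,0,0],[0,0,0,0,0,0],[0,0,0,0,0,0],[0,0,0,0,0,0]]' -1 80
python3 -m inch '[[0,0,0,0,0,0],[0,0,0,0,0,0],[0,0,0,0,0,0]]'
```

```text
time: 3.07
position: [0.4347, -0.1245, 0.0316]
ee_rot: [-2.138, -2.299, 0.001]
force: [-0.0, -0.7, -0.2]
opening: 0.0509
finger_force: 0.0
time: 3.48
position: [0.4373, -0.1258, 0.0159]
ee_rot: [2.14, 2.296, 0.001]
force: [-0.4, 1.1, 0.4]
opening: 0.0515
finger_force: 0.0
time: 3.9
position: [0.4367, -0.1255, 0.0156]
ee_rot: [2.141, 2.296, 0.001]
force: [-0.9, 0.7, 5.5]
opening: 0.0105
finger_force: 79.0
time: 4.15
position: [0.4368, -0.1256, 0.0156]
ee_rot: [2.141, 2.296, 0.001]
force: [-0.9, 0.0, 6.6]
opening: 0.0102
finger_force: 79.0
```

```bash
python3 -m inch '[[0,0,-10,0,0,0],[0,0,-30,0,0,0],[0,0,-60,0,0,0],[0,0,-95,0,0,0],[0,0,-125,0,0,0]]'
python3 -m inch '[[0,0,0,0,0,0],[0,0,0,0,0,0]]'
python3 - <<'E'
from station import manip
from h import *
import pickle
s=manip.sense();go(s,434.5,101.5,140,1.505-np.pi/2)
c=manip.get_calibration("wrist");p,d=manip.snapshot("wrist");cv2.imwrite("pics/w2.png",p);pickle.dump(c,open("pics/w2.pkl","wb"))
E
```

```text
time: 4.57
position: [0.4352, -0.1248, 0.1405]
ee_rot: [-2.141, -2.297, 0.001]
force: [0.5, -0.7, -1.6]
opening: 0.0102
finger_force: 78.3
time: 4.73
position: [0.4374, -0.1258, 0.1416]
ee_rot: [2.139, 2.295, 0.003]
force: [-0.8, -0.2, -2.6]
opening: 0.0105
finger_force: 78.3
shift [226.9  13.    1.2] turn [0.004 0.002 0.136]
shift [226.9  13.    1.2] turn [-3.000e-03  7.000e-03 -3.006e+00]
```

View pics/w2.png

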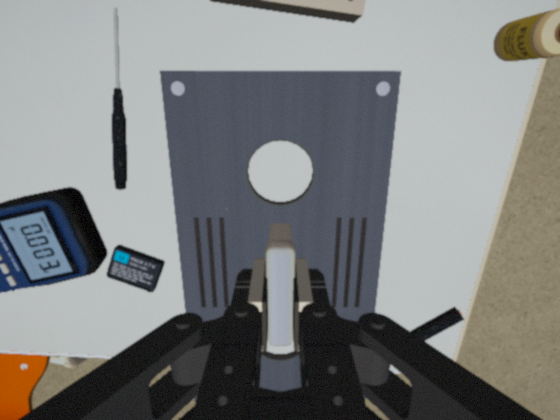

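The plate is held level and square. The bar is between the pads, and the forward hole is at (280,171). Next I move over the housing.

```bash
python3 -m inch '[[14,1,0,0,0,0],[36,2,0,0,0,0],[61,4,0,0,0,0],[86,5.5,0,0,0,0],[110,7,0,0,0,0]]'
python3 -m inch '[[25,1.5,0,0,0,0.03],[50,3,0,0,0,0.06],[75,5,0,0,0,0.1],[97,6.5,0,0,0,0.136],[117,7.5,0,0,0,0.136]]'
python3 -m inch '[[0,0,0,0,0,0],[0,0,0,0,0,0],[0,0,0,0,0,0]]'
python3 - <<'E'
from station import manip
from h import *
import pickle
s=manip.sense();go(s,436,102,140,1.505-np.pi/2)
c=manip.get_calibration("wrist");p,d=manip.snapshot("wrist");cv2.imwrite("pics/w3.png",p);pickle.dump((s,c),open("pics/w3.pkl","wb"))
p2,d=manip.snapshot("scene");cv2.imwrite("pics/s3.png",p2)
E
```

```text
time: 5.2
position: [0.4331, -0.0135, 0.1364]
ee_rot: [-2.14, -2.294, 0.004]
force: [-0.6, 0.8, -1.6]
opening: 0.0101
finger_force: 78.3
time: 5.62
position: [0.4323, 0.1036, 0.1364]
ee_rot: [-2.291, -2.144, 0.006]
force: [0.8, -0.1, -2.1]
opening: 0.0102
finger_force: 78.2
time: 5.87
position: [0.4332, 0.1019, 0.1374]
ee_rot: [-2.292, -2.146, 0.005]
force: [0.4, 0.3, -2.9]
opening: 0.01
finger_force: 78.3
shift [ 0.2  2.8 -2.6] turn [-0.004  0.001  0.   ]
shift [ 0.2  2.8 -2.6] turn [-2.000e-03 -6.000e-03 -3.141e+00]
```

View pics/w3.png

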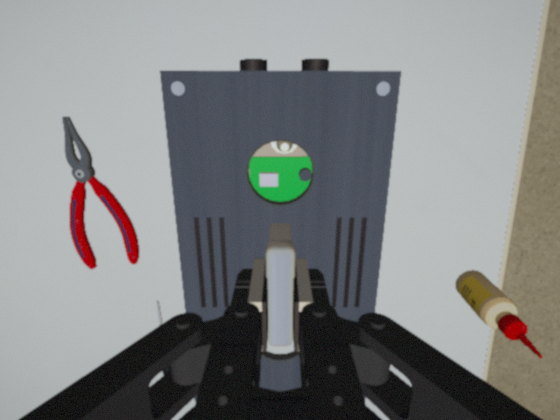

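View pics/s3.png

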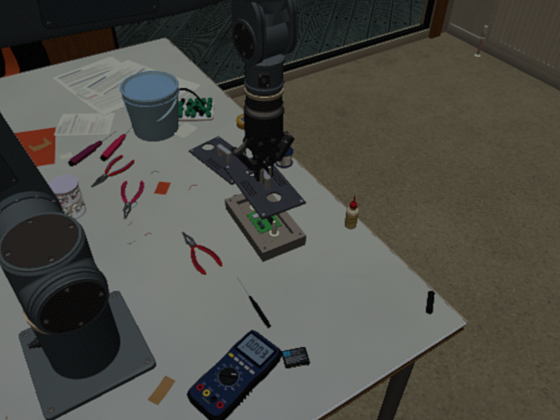

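The post tip shows at about (284,147) through the forward hole, which is centred near (281,171). I cast both to compare them, allowing for height.

```bash
python3 - <<'E'
from h import *
import pickle
s,c=pickle.load(open("pics/w3.pkl","rb"))
P=cast(c,[284,147],.055)[0];H=cast(c,[281,171.5],.125)[0];H2=cast(c,[281,171.5],.128)[0]
R=Ro.from_rotvec(s["ee_rot"])
print(P,H,H2,"post-hole in tool mm",R.inv().apply(P-H)*1000,R.inv().apply(P-H2)*1000)
print("tool z",R.as_matrix()[:,2])
E
```

```text
[0.43914024 0.14778401 0.055     ] [0.43721993 0.14821711 0.125     ] [0.43726804 0.14893788 0.128     ] post-hole in tool mm [-0.22923266  2.19798735 69.9927959 ] [-0.94830197  2.2081186  72.99357141]
tool z [-3.68453065e-03 -8.59782907e-04 -9.99992842e-01]
```

```bash
python3 -m inch '[[0,1,8,0,0,0],[-0.3,2.4,22,0,0,0],[-0.3,2.4,36,0,0,0],[-0.3,2.4,50,0,0,0],[-0.3,2.4,60,0,0,0]]'
python3 -m inch '[[0,0,6,0,0,0],[0,0,12,0,0,0],[0,0,18,0,0,0],[0,0,22,0,0,0],[0,0,24,0,0,0]]'
python3 -m inch '[[0,0,0,0,0,0],[0,0,0,0,0,0]]'
python3 - <<'E'
from station import manip
from h import *
p,d=manip.snapshot("wrist");cv2.imwrite("pics/w4.png",p)
E
```

```text
time: 6.38
position: [0.4362, 0.1011, 0.0774]
ee_rot: [-2.294, -2.145, 0.002]
force: [0.1, 0.3, -1.8]
opening: 0.0101
finger_force: 78.2
time: 6.8
position: [0.4369, 0.1018, 0.0549]
ee_rot: [-2.294, -2.147, 0.0]
force: [-0.1, -0.0, -1.9]
opening: 0.0104
finger_force: 78.2
time: 6.97
position: [0.4372, 0.1019, 0.0556]
ee_rot: [2.293, 2.147, 0.001]
force: [0.7, -1.2, -1.9]
opening: 0.0104
finger_force: 78.2
```

View pics/w4.png

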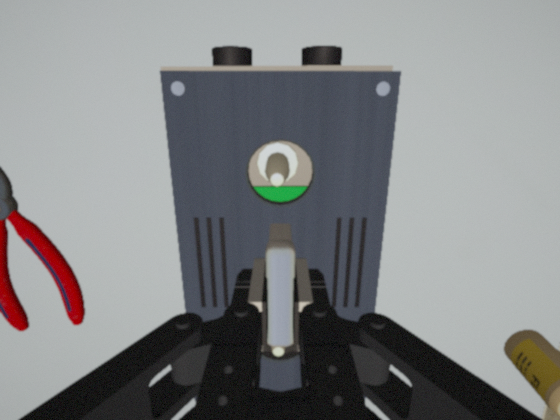

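Both post tips show: the forward one at (277,180) is inside its hole, and the rear one is at (278,351) behind the bar. There is no contact force, so I ease down to contact.

```bash
python3 -m inch '[[0,0,2,0,0,0],[0,0,4,0,0,0],[0,0,6,0,0,0],[0,0,8,0,0,0],[0,0,8,0,0,0]]'
python3 -m inch '[[0,0,1,0,0,0],[0,0,2,0,0,0],[0,0,2,0,0,0],[0,0,2,0,0,0]]'
```

```text
time: 7.43
position: [0.4364, 0.1018, 0.0467]
ee_rot: [-2.293, -2.147, 0.001]
force: [0.3, 0.6, -2.4]
opening: 0.0102
finger_force: 78.2
time: 7.77
position: [0.437, 0.1019, 0.0456]
ee_rot: [2.293, 2.147, 0.0]
force: [-0.7, -0.4, 0.9]
opening: 0.0105
finger_force: 78.5
```

```bash
python3 -m inch '[[0,0,0.5,0,0,0],[0,0,1,0,0,0],[0,0,1,0,0,0],[0,0,1,0,0,0]]'
```

```text
time: 8.1
position: [0.437, 0.1019, 0.0456]
ee_rot: [2.293, 2.147, 0.0]
force: [-2.9, -0.9, 6.6]
opening: 0.0102
finger_force: 79.4
```

The plate is seated: it stopped at TCP height 45.6 mm, as expected. I release and lift straight up.

```bash
python3 -m inch '[[0,0,-0.5,0,0,0],[0,0,-0.5,0,0,0],[0,0,-0.5,0,0,0],[0,0,-0.5,0,0,0],[0,0,-0.5,0,0,0]]' 0.2
python3 -m inch '[[0,0,-8,0,0,0],[0,0,-25,0,0,0],[0,0,-50,0,0,0],[0,0,-80,0,0,0],[0,0,-110,0,0,0]]'
python3 -m inch '[[0,0,-20,0,0,0],[0,0,-35,0,0,0],[0,0,-35,0,0,0]]'
python3 - <<'E'
from station import manip
from h import *
c=manip.get_calibration("wrist")
p,d=manip.snapshot("wrist");cv2.imwrite("pics/w5.png",p)
t,d=manip.snapshot("scene");cv2.imwrite("pics/s5.png",cv2.resize(t[120:290,150:400],None,fx=3,fy=3))
v=cv2.cvtColor(p,cv2.COLOR_BGR2GRAY)
print("plate",rect(c,(v<95).astype(np.uint8)*255*(np.arange(420)<265)[:,None].astype(np.uint8)*((np.arange(560)>200)&(np.arange(560)<360)).astype(np.uint8),.036))
E
```

```text
time: 8.52
position: [0.4369, 0.1018, 0.0447]
ee_rot: [2.294, 2.147, -0.0]
force: [-0.3, -0.0, 0.2]
opening: 0.0512
finger_force: 0.0
time: 8.93
position: [0.4363, 0.1018, 0.1559]
ee_rot: [-2.293, -2.146, 0.001]
force: [0.0, 0.8, -0.1]
opening: 0.0511
finger_force: 0.0
time: 9.18
position: [0.4394, 0.1021, 0.1946]
ee_rot: [2.29, 2.143, 0.01]
force: [0.6, 0.7, 0.9]
opening: 0.0511
finger_force: 0.0
plate (array([437.9, 105.7], dtype=float32), np.float32(99.9), np.float32(171.8), 1.502)
```

View pics/w5.png

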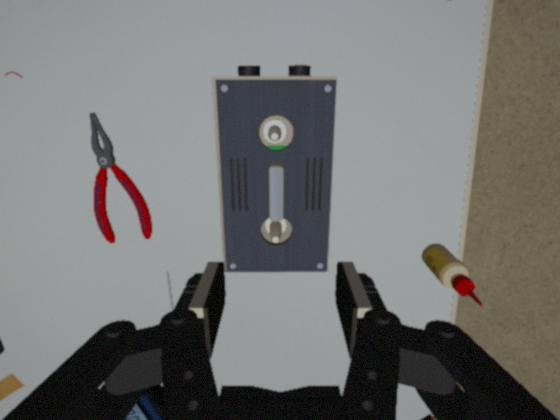

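View pics/s5.png

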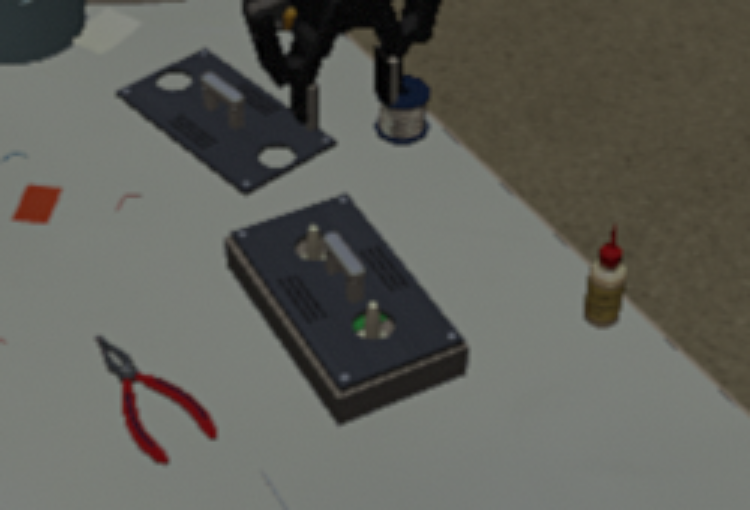

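The plate lies flush on the rim. Both posts come through their holes, at (277,132) and (276,230) in the wrist view. The far-holes plate has not moved, and the gripper is clear.

```bash
python3 -c "
from station import manip
print(manip.close_job())"
```

```text
the job is handed in; nothing more can be done
None
```

The matching backplate (holes 92 mm apart) is flush on the housing rim with both posts through its holes and was let go only once seated; the other plate was not touched, and the job was handed in after about 9 s of the 38 s allowed, with no verdict returned.

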